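# Fold the soap box lid over and tuck it under its lip

### The arm

A 7-joint arm with a two-finger parallel gripper is mounted at the origin on the work surface. World frame = base frame: x ahead of the robot, y to its left, z up, the work surface at z = 0. Lengths are in m, angles in rad, forces in N, time in s.
With the tool pointing down it reaches from about 0.35 to 0.9 m from the base axis. Payload 19.9 kg.
Tool frame: the origin (TCP) lies between the finger pads; the fingertips stand 8 mm ahead of it and the grasp point (between the pads) lies 11 mm behind it (arm.finger_overhang is the z of the fingertips in the tool frame, in m); z points along the fingers, y is the direction in which the jaws open and shut (so a half turn about z gives the same grasp; the last joint's range is limited). The gripper opens to 85 mm and grips with 20 to 120 N. Pads are 22 mm wide; open, the fingers measure 114 mm over their backs; the gripper's body (76 mm by 85 mm) begins 54 mm behind the grasp point. The pads swing forward as they close: fully open they stand 13 mm farther back than shut.
Start: joints at [1.23, 0.417, -0.01, 1.614, 0.005, 1.111, -0.053], TCP at [0.184, -0.597, 0.239] pointing down, gripper open.
Joint ranges: [-2.81, 2.81], [-0.39, 2.02], [-1.27, 1.25], [0.06, 2.57], [-1.19, 4.33], [0.19, 2], [-2.82, 2.82]. Speed limits (rad/s): [1.89, 1.89, 2.39, 2.39, 3.01, 3.01, 3.01].

### API

Orientations are given as a rotation vector (axis times angle).
In Python, from plant import arm, cams gives the robot as it stands.
- The arm moves only by the tool step_arm, never from a script. Its argument "deltas" is a list of rows, each an object with "translation": the shift along the world's x, y, z in mm, a list of three; "spin": the turn about the world's z in degrees; "gripper": the opening, from 0 (shut) to 1 (fully open). A call has 1 to 20 rows; each row shifts and turns the commanded pose from where the row before left it; what a row does not reach is not made up. A row lasts 1/10 s, in which the tool goes at most 50 mm and 8.59 degrees, less where a joint would pass 70% of its speed; a pose out of reach is approached as far as the arm can. A call is refused whole if a number of a shift passes 50 or a number of a turn 8.59, either way. A call with a gripper value outside its range is refused whole. The fingers move at their own pace and stop on an object; "squeeze" is the grip in N (left out, the last holds). Time passes only in rows, so rows that do not move let the fingers close. It gives the time, the measured TCP pose, the force and the opening at its end, in the units of the state.
- arm.get_obs(): the state, without advancing time (a new reading comes with each control period).
- cams.get_image(name): name is "scene" or "top"; returns (picture, depth): 400x640x3 uint8, red, green, blue; 400x640 float32, m along the optical axis (not along the pixel's ray), 0 where there is no reading.
- cams.camera_info(name): a dict with "K" (3x3 intrinsics, pixels), "extrinsics" (4x4, takes a point from camera to world coordinates). Camera axes: x right, y up, looking along -z (the intrinsics and any distortion apply to the point x, -y, -z); pixel columns grow to the right and rows downward; lengths in m; the calibration is good to about 2 mm. A picture is of the moment at which its call begins. camera_info takes no time and is no camera call.
- arm.job_done(): hands the job in, once; it reports no verdict.
The state is a dict: "time_s": time; "joint_pos": joint angles; "dq": joint speeds; "joint_efforts": joint torques, N m; "tool_pos": TCP position; "orientation": TCP orientation; "force": force on the tool from outside, world axes, zero at the start; "torque": the same for the moment, N m; "finger_gap": finger opening in m.
Only numpy, scipy, OpenCV 4.12 (cv2) and the standard library are available. Lean on these libraries where they do the work, as an engineer would, in place of code of your own. Each camera call takes 0.05 s, during which the arm holds its last target. There are 200 camera calls.

### The job

The soap box is standing open next to the cup and the cruet: fold its green lid over the soap and, while pressing it down, push it along so that its edge is tucked all the way under the orange lip, where it stays shut by itself. Do it gently with a fingertip against the outside of the lid only: do not pinch the lid, touch its grey lining or take out the soap, and leave everything else on the board as it is.

Things in the scene. Friction and masses are not known exactly. Their poses are not given: they have to be found in the camera images.
- soap_box: White plastic soap box, fixed to the board, 150 (x) x 120 (y) mm, side walls 53 mm high. Origin: centre of its underside. Its +x axis points from the hinge end to the end with the lip, z up; it stands at any yaw within 0.8 rad of the world's x, so the lid folds away from the robot. The end wall at +x is 70 mm high and carries the lip.
- lip (a point): Middle of the lower free edge of the orange retaining lip: a ledge 96 mm wide (box y), 4 mm thick, overhanging 21 mm from the end wall back towards the hinge; underside 66 mm, top 70 mm above the board. At box x = 54 mm.
- lid (a joint): Angle of the lid, rad: 0 = folded down level over the box, 1.57 = standing upright, grows as it opens, at most 1.95. It starts at 1.1 to 1.8. The hinge is slightly stiff and springy: the lid stays where it is left when open, needs about 2 N on its face near the ridge to be folded, and if let go when shut but not tucked it springs up to about 0.5; tucked it rests up against the lip at 0.05.
- lid_slide (a joint): Shift of lid and hinge pin along their slots towards the lip (box +x), m: 0 (start) to 0.020 (end stop, fully tucked). Stiff: moves at about 3 N, stays where left. Shut lid at 0: edge 4 mm short of the lip; at 0.020: 16 mm beneath it, 6 mm of height between lid top and lip underside. Pushed along before it is down, the lid meets the lip or lies on top of it; push it back by the ridge.
- hinge_pin (a point): Middle of the lid's steel hinge pin, which lies along box y, 58 mm above the board, at box x = -62 mm plus lid_slide. The frame is the lid's: x from the pin to the lid's edge, z out of its outer face (up when shut).
- lid_edge (a point): Middle of the free edge of the green lid: a flat plastic panel 104 mm wide (box y), 4 mm thick, its edge 112 mm from the hinge pin. When shut its outer (top) face is 60 mm above the board. It is to be handled by this outer face, which looks towards the robot while open.
- lid_ridge (a point): Middle of the steep side of the yellow thumb ridge on the lid's outer face: 90 mm long across the lid, standing 9 mm out of the outer face; this point is 4 mm out of the face, 70 mm from the hinge pin. Its steep side faces the hinge, the other side slopes down to the lid's edge. The flat strip of lid between pin and ridge is where a fingertip presses down and pushes the ridge towards the lip.
- lid_lining: Grey lining plate, 92 x 96 x 3 mm, on the inner face of the lid; not to be touched. Same origin and axes as hinge_pin.
- soap_bar: Brown bar of soap lying loose in the box, 70 x 50 x 32 mm, origin centre of its underside; stays in there.
- cup: Blue plastic cup, loose, 76 mm wide, 90 mm high, beside the box; origin centre of its underside.
- cruet: Glass vinegar cruet with red screw top, loose, 60 mm wide, 155 mm high, on the other side of the box; origin centre of its underside.
- colander: Aluminium colander, loose, 210 mm wide (256 mm over handles), 85 mm high; origin centre of its underside.
- plate: White melamine plate, loose, 210 mm wide, 20 mm high; origin centre of its underside.
- brush: Brush lying on the board left of the box, about 200 mm long; leave it.
Things that resemble listed ones, but are neither listed nor needed, are in the scene too. Of the things like the soap_box, leave any that is turquoise; of the rest the larger one is meant.

How it is judged:
On the way, in this order (a step that is already met when the one before it is completed fails the run):
1. the lid is folded down over the box (value of joint lid below 0.12 rad), for 0.05 s.
2. its edge is tucked under the lip (value of joint lid below 0.09 rad and value of joint lid_slide above 0.016 m), for 0.2 s.
At the end, for the whole second after the job is handed in: The lid is shut (within 0.09 rad of level), shifted at least 16 mm of its 20 mm so that its edge lies at least 12 mm beneath the lip, at rest; the soap lies in the box; cup, cruet, colander, plate and brush are within 20 mm of where they stood and not tipped (all of step 2 and velocity of joint lid between -0.05 and 0.05 rad/s and x of lid_edge in the frame of lip above 0.012 m and z of lid_edge in the frame of lip below 0.001 m and z of soap_bar in the frame of soap_box below 0.03 m and horizontal distance between soap_bar and soap_box below 0.06 m and distance of each of cup, cruet, colander, plate, brush from where it was at the start of the episode below 0.02 m and angle between each of cup, cruet, colander, plate's own z axis and vertical below 0.15 rad); the robot touches nothing.
It fails at once if the lid was pinched or handled from inside: its grey lining was touched (contact force between any of the fingers, the arm and lid_lining above 0.5 N).
It fails at once if the lid was pressed with more than 40 N (contact force between the fingers and lid above 40 N).
It fails at once if the soap was lifted out (z of soap_bar in the frame of soap_box above 0.03 m).
It fails at once if a bystander was moved more than 20 mm, lifted or tipped (not (distance of each of cup, cruet, colander, plate, brush from where it was at the start of the episode below 0.02 m and angle between each of cup, cruet, colander, plate's own z axis and vertical below 0.15 rad)).
It also fails if it takes over 38 s, if anything falls off the work surface, if the arm or the gripper's body presses on something with over 40 N, if the wrist force passes 120 N, or if a joint passes its speed limit or range.

## Working session

There is one attempt and no reset: what is moved stays moved. The work goes in short steps, Python scripts to look and compute and a tool call to move; the robot and the scene stay as the last step left them, time stands still between calls to the robot, and variables do not carry over. Pictures are saved under pics/ and viewed, on a budget of 10 in all, crops included, one or two more only if the job needs it, and the job is handed in when it is done.

Besides the shell and the picture viewer there is one more tool, called as name(argument=value, ...) on one line, values as JSON. step_arm: Moves the arm, as the interface text tells. Its arguments: {"type":"object","properties":{"deltas":{"type":"array","items":{"type":"object","properties":{"translation":{"type":"array","items":{"type":"number"}},"spin":{"type":"number"},"gripper":{"type":"number"}}}},"squeeze":{"type":"number"}},"required":["deltas"]}

```bash
mkdir -p pics; cat > h.py <<'E'
import numpy as np, cv2
from plant import arm, cams
def shot(n):
    im,d=cams.get_image(n); I=cams.camera_info(n); return im,d,np.array(I["K"]),np.array(I["extrinsics"])
def cloud(d,K,T):
    v,u=np.mgrid[:d.shape[0],:d.shape[1]]
    P=np.stack([(u-K[0,2])/K[0,0]*d,-(v-K[1,2])/K[1,1]*d,-d],-1)
    return P@T[:3,:3].T+T[:3,3]
E
python3 - <<'E'
from h import *
for n in("scene","top"):
    im,d,K,T=shot(n); np.savez(n+"0.npz",im=im,d=d,K=K,T=T); cv2.imwrite(f"pics/{n}0.png",im[:,:,::-1]); print(n,K.round(1).tolist(),T.round(3).tolist(), {k:v for k,v in cams.camera_info(n).items() if k not in("K","extrinsics")})
o=arm.get_obs();print(o)
E
```

```text
scene [[450.2, 0.0, 315.4], [0.0, 450.2, 202.7], [0.0, 0.0, 1.0]] [[0.821, -0.422, 0.386, 1.238], [0.572, 0.596, -0.565, -0.968], [0.008, 0.684, 0.73, 1.356], [0.0, 0.0, 0.0, 1.0]] {}
top [[442.6, 0.0, 324.4], [0.0, 442.6, 195.2], [0.0, 0.0, 1.0]] [[0.104, 0.972, -0.209, 0.288], [-0.995, 0.101, -0.025, -0.016], [-0.003, 0.21, 0.978, 1.401], [0.0, 0.0, 0.0, 1.0]] {}
{'time_s': 0.1, 'joint_pos': array([ 1.23045445,  0.41792502, -0.01033917,  1.61406465,  0.00468795,
        1.11072894, -0.05296688]), 'dq': array([-0.00134217,  0.00138377,  0.00039026, -0.00081168,  0.00089299,
       -0.00083173,  0.00011475]), 'joint_efforts': array([-7.03506394e-04, -8.65830874e+01,  6.79182094e-01, -4.35642993e+01,
        1.91097613e-02,  4.87279060e-03, -2.25519597e-05]), 'tool_pos': array([ 0.18393923, -0.59701662,  0.23873669]), 'orientation': array([-3.10550438e+00, -4.67620844e-01,  3.50843671e-04]), 'force': array([-0.47176998,  0.6632007 , -0.84787581]), 'torque': array([-0.05807056,  0.04846523,  0.00496261]), 'finger_gap': 0.0853122241853613}
```

View pics/scene0.png

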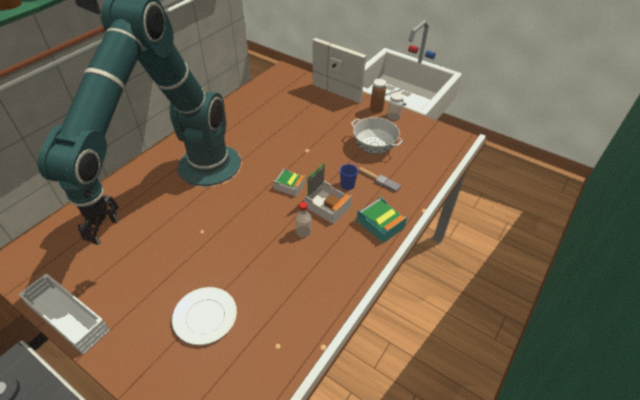

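View pics/top0.png

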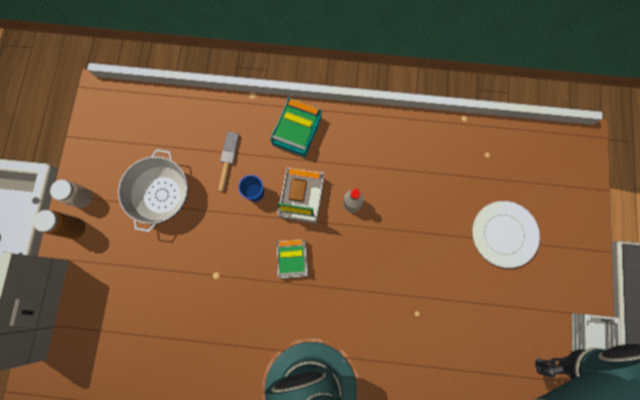

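The candidates in the top view are a turquoise box at (298,127), which I leave, a small white box at (292,259), and a larger white box at (302,193) between cup and cruet, which is the one I choose. I'll check it in a crop and measure it.

```bash
cat > m.py <<'E'
from h import *
f=np.load("top0.npz");im,d,K,T=[f[k] for k in("im","d","K","T")]
P=cloud(d,K,T);hsv=cv2.cvtColor(im,cv2.COLOR_RGB2HSV)
def rep(name,m,box):
    u0,v0,u1,v1=box;M=np.zeros(m.shape,bool);M[v0:v1,u0:u1]=m[v0:v1,u0:u1]
    q=P[M];uv=np.argwhere(M)[:,::-1]
    r=cv2.minAreaRect((q[:,:2]*1000).astype(np.float32));print(name,len(q),"uv",uv.mean(0).round(1),"med",np.median(q,0).round(3),"z",np.percentile(q[:,2],[5,95]).round(3),"rect mm",np.round(r[0],1),np.round(r[1],1),round(r[2],1))
    return q
H,S,V=[hsv[...,i].astype(int) for i in range(3)]
b=(265,155,340,230)
lip=rep("lip",(H>=8)&(H<=18)&(S>180)&(V>150)&(P[...,2]>.055),b)
lid=rep("green",(H>35)&(H<85)&(S>90)&(P[...,2]>.06),b)
rid=rep("yellow",(H>22)&(H<35)&(S>120)&(P[...,2]>.06),b)
box=rep("all>40mm",(P[...,2]>.04),(270,160,330,228))
rep("cup",(H>105)&(H<130)&(S>120)&(P[...,2]>.03),(230,165,270,210))
rep("cruet",(P[...,2]>.03),(338,180,372,220))
rep("small",(P[...,2]>.03),(270,235,312,282))
a=np.linalg.svd(lip[:,:2]-lip[:,:2].mean(0))[2];print("lip dir",a[0])
a=np.linalg.svd(lid[:,:2]-lid[:,:2].mean(0))[2];print("lid dir",a[0])
cv2.imwrite("pics/c1.png",np.hstack([cv2.resize(im[145:240,230:380,::-1],None,fx=5,fy=5,interpolation=2)]))
f=np.load("scene0.npz");im,d,K,T=[f[k] for k in("im","d","K","T")]
P=cloud(d,K,T);hsv=cv2.cvtColor(im,cv2.COLOR_RGB2HSV);H,S,V=[hsv[...,i].astype(int) for i in range(3)]
lip=rep("S lip",(H>=5)&(H<=18)&(S>180)&(V>120)&(P[...,2]>.055),(300,185,360,225))
rep("S all",P[...,2]>.04,(305,160,335,195))
cv2.imwrite("pics/c2.png",cv2.resize(im[150:245,260:420,::-1],None,fx=5,fy=5,interpolation=2))
E
python3 m.py
```

```text
lip 143 uv [303.2 173.1] med [0.636 0.092 0.07 ] z [0.066 0.075] rect mm [635.8  90.4] [93.3 16.1] 86.3
green 61 uv [294.2 206.6] med [0.51  0.098 0.168] z [0.155 0.174] rect mm [423.7  33.8] [277.4  77.8] 35.8
yellow 149 uv [295.5 209.9] med [0.506 0.094 0.143] z [0.133 0.153] rect mm [505.1  99.2] [97.5 12.2] 85.4
all>40mm 757 uv [299.3 196.3] med [0.513 0.092 0.071] z [0.044 0.17 ] rect mm [466.8  79.2] [378.2 142.5] 7.4
cup 250 uv [250.6 186.4] med [0.585 0.251 0.068] z [0.035 0.093] rect mm [454.1 116.1] [418.2  67.2] 47.7
cruet 354 uv [353.2 199.8] med [ 0.558 -0.068  0.099] z [0.051 0.157] rect mm [445.6 -33.3] [ 58.8 310.6] 72.9
small 926 uv [291.2 258.3] med [0.371 0.099 0.045] z [0.038 0.053] rect mm [353.2  68.2] [159.6 140. ] 11.2
lip dir [-0.06910708 -0.99760925]
lid dir [-0.56016998 -0.82837769]
S lip 41 uv [339.1 202.5] med [0.634 0.076 0.072] z [0.067 0.077] rect mm [633.9  87.3] [92.5 12.9] 87.6
S all 405 uv [317.3 180.1] med [0.516 0.096 0.117] z [0.049 0.171] rect mm [ 874.  -371.3] [ 118.1 1392.9] 36.2
```

View pics/c1.png

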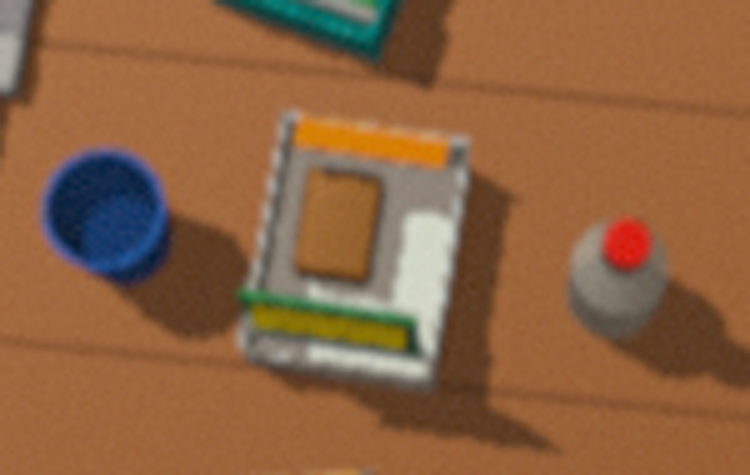

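The crop confirms it: a white box with brown soap and an orange lip on the far end, the lid standing about upright, yaw about −0.07, and the pin at about (0.510, 0.099). I'll move behind the lid with the fingers shut.

step_arm(deltas=[{"translation": [14, 35, 0], "spin": -3, "gripper": 0}, {"translation": [14, 35, 0], "spin": -3, "gripper": 0}, {"translation": [14, 35, 0], "spin": -3, "gripper": 0}, {"translation": [14, 35, 0], "spin": -3, "gripper": 0}, {"translation": [14, 35, 0], "spin": -3, "gripper": 0}, {"translation": [14, 35, 0], "spin": -3, "gripper": 0}, {"translation": [14, 35, 0], "spin": -3, "gripper": 0}, {"translation": [14, 35, 0], "gripper": 0}, {"translation": [14, 35, 0], "gripper": 0}, {"translation": [14, 35, 0], "gripper": 0}, {"translation": [14, 35, 0], "gripper": 0}, {"translation": [14, 35, 0], "gripper": 0}, {"translation": [14, 35, 0], "gripper": 0}, {"translation": [14, 35, 0], "gripper": 0}, {"translation": [14, 35, 0], "gripper": 0}, {"translation": [14, 35, 0], "gripper": 0}, {"translation": [14, 35, 0], "gripper": 0}, {"translation": [14, 35, 0], "gripper": 0}, {"translation": [14, 35, 0], "gripper": 0}, {"translation": [0, 0, 0], "gripper": 0}], squeeze=20)

```text
validation failed for argument at $.de...
```

step_arm(deltas=[{"translation": [14, 35, 0], "spin": -3, "gripper": 0}, {"translation": [14, 35, 0], "spin": -3, "gripper": 0}, {"translation": [14, 35, 0], "spin": -3, "gripper": 0}, {"translation": [14, 35, 0], "spin": -3, "gripper": 0}, {"translation": [14, 35, 0], "spin": -3, "gripper": 0}, {"translation": [14, 35, 0], "spin": -3, "gripper": 0}, {"translation": [14, 35, 0], "spin": -3, "gripper": 0}, {"translation": [14, 35, 0], "spin": 0, "gripper": 0}, {"translation": [14, 35, 0], "spin": 0, "gripper": 0}, {"translation": [14, 35, 0], "spin": 0, "gripper": 0}, {"translation": [14, 35, 0], "spin": 0, "gripper": 0}, {"translation": [14, 35, 0], "spin": 0, "gripper": 0}, {"translation": [14, 35, 0], "spin": 0, "gripper": 0}, {"translation": [14, 35, 0], "spin": 0, "gripper": 0}, {"translation": [14, 35, 0], "spin": 0, "gripper": 0}, {"translation": [14, 35, 0], "spin": 0, "gripper": 0}, {"translation": [14, 35, 0], "spin": 0, "gripper": 0}, {"translation": [14, 35, 0], "spin": 0, "gripper": 0}, {"translation": [14, 35, 0], "spin": 0, "gripper": 0}, {"translation": [0, 0, 0], "spin": 0, "gripper": 0}], squeeze=20)

```text
time_s: 2.1
tool_pos: [0.4507, 0.0719, 0.2392]
orientation: [-3.138, 0.098, -0.0]
force: [0.3, -0.7, -0.3]
finger_gap: 0.0001
```

step_arm(deltas=[{"translation": [4, 15, -10], "spin": 0, "gripper": 0}, {"translation": [4, 15, -20], "spin": 0, "gripper": 0}, {"translation": [0, 0, -27], "spin": 0, "gripper": 0}, {"translation": [0, 0, -26], "spin": 0, "gripper": 0}, {"translation": [0, 0, 0], "spin": 0, "gripper": 0}])

```text
time_s: 2.6
tool_pos: [0.4562, 0.0971, 0.1537]
orientation: [3.139, -0.106, -0.008]
force: [0.2, -0.7, 0.8]
finger_gap: 0.0004
```

```bash
python3 - <<'E'
from h import *
im,d,K,T=shot("scene");cv2.imwrite("pics/s2.png",cv2.resize(im[110:250,240:430,::-1],None,fx=4,fy=4,interpolation=2))
E
```

```text
(no output)
```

View pics/s2.png

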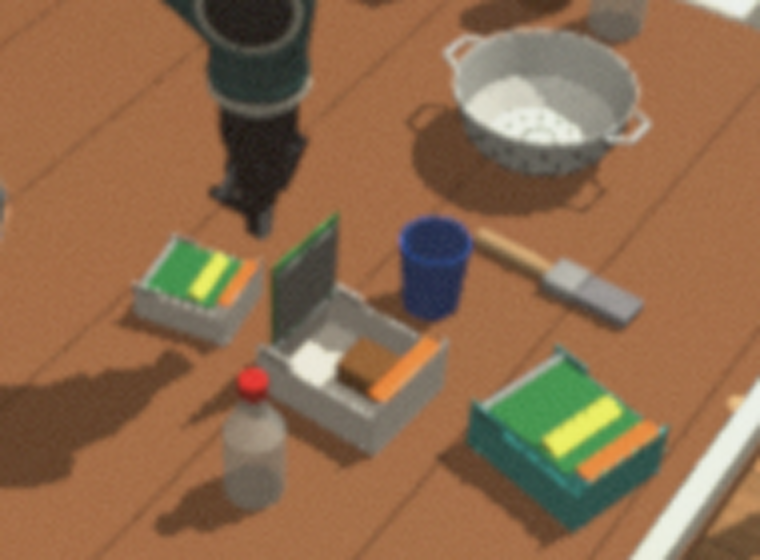

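step_arm(deltas=[{"translation": [20, 0, 9], "spin": 0, "gripper": 0}, {"translation": [20, 0, 0], "spin": 0, "gripper": 0}, {"translation": [8, 0, 0], "spin": 0, "gripper": 0}, {"translation": [14, 0, -3], "spin": 0, "gripper": 0}, {"translation": [14, 0, -3], "spin": 0, "gripper": 0}, {"translation": [0, 0, 0], "spin": 0, "gripper": 0}])

```text
time_s: 3.25
tool_pos: [0.5347, 0.0975, 0.1597]
orientation: [-3.139, 0.108, -0.0]
force: [-0.1, 0.3, -0.7]
finger_gap: -0.0
```

step_arm(deltas=[{"translation": [10, -1, -4], "spin": 0, "gripper": 0}, {"translation": [9, -1, -5], "spin": 0, "gripper": 0}, {"translation": [0, 0, 0], "spin": 0, "gripper": 0}])

```text
time_s: 3.55
tool_pos: [0.5535, 0.0953, 0.1497]
orientation: [-3.14, 0.107, 0.001]
force: [-0.4, 0.5, 0.3]
finger_gap: -0.0
```

```bash
python3 - <<'E'
from h import *
im,d,K,T=shot("scene");cv2.imwrite("pics/s3.png",cv2.resize(im[130:230,260:400,::-1],None,fx=5,fy=5,interpolation=2))
E
```

```text
(no output)
```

View pics/s3.png

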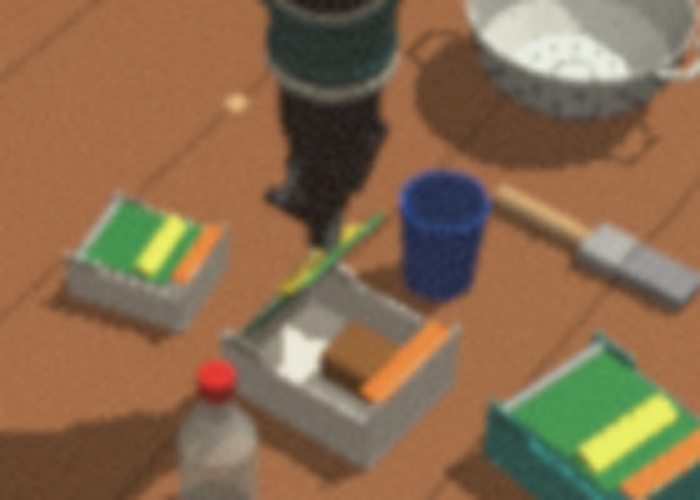

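The lid, seen edge-on at about (315,270), has folded to about 1.0 and the tip is on its outer face. I'll continue.

step_arm(deltas=[{"translation": [8, -1, -6], "spin": 0, "gripper": 0}, {"translation": [7, 0, -6], "spin": 0, "gripper": 0}, {"translation": [7, -1, -8], "spin": 0, "gripper": 0}, {"translation": [5, 0, -8], "spin": 0, "gripper": 0}, {"translation": [3, 0, -5], "spin": 0, "gripper": 0}, {"translation": [0, 0, 0], "spin": 0, "gripper": 0}])

```text
time_s: 4.2
tool_pos: [0.5828, 0.0937, 0.1162]
orientation: [-3.14, 0.106, 0.002]
force: [-0.5, 0.1, 0.3]
finger_gap: -0.0001
```

step_arm(deltas=[{"translation": [0, 0, 25], "spin": 0, "gripper": 0}, {"translation": [-22, 1, 5], "spin": 0, "gripper": 0}, {"translation": [-22, 2, 0], "spin": 0, "gripper": 0}, {"translation": [0, 0, -20], "spin": 0, "gripper": 0}, {"translation": [0, 0, -20], "spin": 0, "gripper": 0}, {"translation": [0, 0, 0], "spin": 0, "gripper": 0}])

```text
time_s: 4.8
tool_pos: [0.5377, 0.0964, 0.1056]
orientation: [3.139, -0.106, -0.005]
force: [0.1, -0.3, -0.1]
finger_gap: -0.0
```

```bash
python3 - <<'E'
from h import *
im,d,K,T=shot("scene");cv2.imwrite("pics/s4.png",cv2.resize(im[130:230,260:400,::-1],None,fx=5,fy=5,interpolation=2))
E
```

```text
(no output)
```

View pics/s4.png

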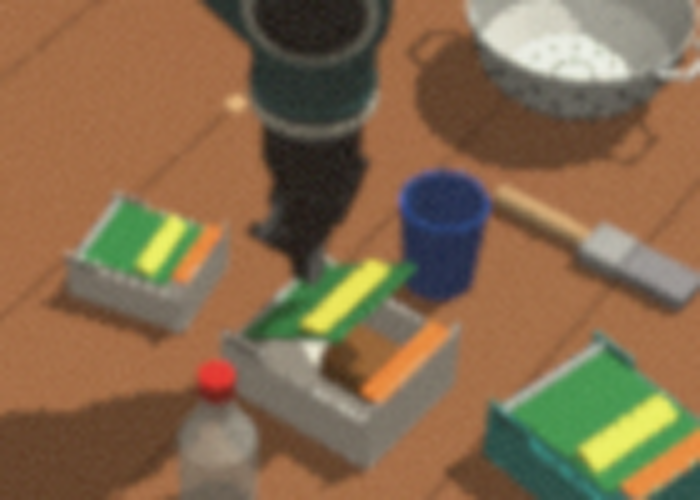

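The lid is at about 0.5–0.6, the tip is over the strip behind the yellow ridge, and cup and cruet are undisturbed. I'll press down.

step_arm(deltas=[{"translation": [0, 0, -8], "spin": 0, "gripper": 0}, {"translation": [0, 0, -7], "spin": 0, "gripper": 0}, {"translation": [1, 0, -6], "spin": 0, "gripper": 0}, {"translation": [1, 0, -5], "spin": 0, "gripper": 0}, {"translation": [1, 0, -4], "spin": 0, "gripper": 0}, {"translation": [0, 0, 0], "spin": 0, "gripper": 0}])

```text
time_s: 5.45
tool_pos: [0.5421, 0.0967, 0.0768]
orientation: [-3.14, 0.106, 0.001]
force: [0.0, -0.5, 1.1]
finger_gap: 0.0002
```

step_arm(deltas=[{"translation": [1, 0, -4], "spin": 0, "gripper": 0}, {"translation": [1, 0, -3], "spin": 0, "gripper": 0}, {"translation": [0, 0, 0], "spin": 0, "gripper": 0}])

```text
time_s: 5.75
tool_pos: [0.5437, 0.0967, 0.0698]
orientation: [3.14, -0.106, -0.001]
force: [0.2, 0.4, 0.5]
finger_gap: 0.0003
```

step_arm(deltas=[{"translation": [0, 0, -2], "spin": 0, "gripper": 0}, {"translation": [0, 0, -1], "spin": 0, "gripper": 0}, {"translation": [0, 0, 0], "spin": 0, "gripper": 0}])

```text
time_s: 6.05
tool_pos: [0.5443, 0.0968, 0.0676]
orientation: [-3.14, 0.106, -0.001]
force: [-3.0, -2.2, 10.4]
finger_gap: -0.0004
```

```bash
python3 - <<'E'
from h import *
im,d,K,T=shot("scene");cv2.imwrite("pics/s5.png",cv2.resize(im[150:230,280:390,::-1],None,fx=6,fy=6,interpolation=2))
o=arm.get_obs();print(o["force"],o["tool_pos"])
E
```

```text
[-2.19670477 -1.5508945   9.51913456] [0.54425206 0.09669684 0.06765314]
```

View pics/s5.png

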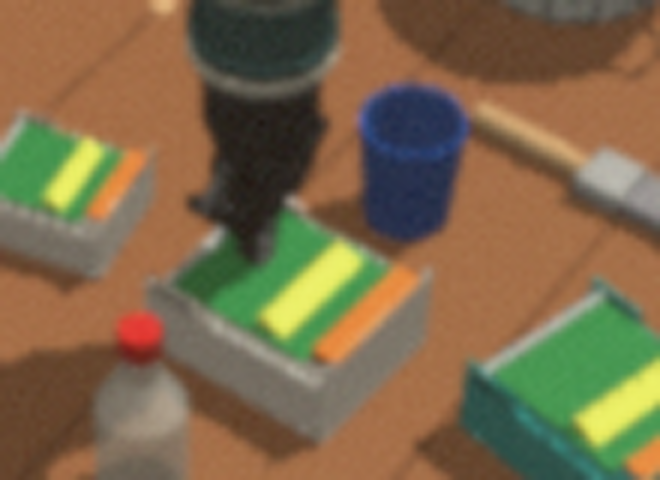

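The lid is down with about 10 N of pressure and its edge short of the lip. Now I push along box +x.

step_arm(deltas=[{"translation": [5, 0, 0], "spin": 0, "gripper": 0}, {"translation": [5, -1, 0], "spin": 0, "gripper": 0}, {"translation": [5, 0, 0], "spin": 0, "gripper": 0}, {"translation": [5, 0, 0], "spin": 0, "gripper": 0}, {"translation": [0, 0, 0], "spin": 0, "gripper": 0}])

```text
time_s: 6.6
tool_pos: [0.5646, 0.0958, 0.0676]
orientation: [-3.14, 0.107, -0.001]
force: [-1.7, -2.2, 9.4]
finger_gap: 0.0
```

step_arm(deltas=[{"translation": [3, 0, 0], "spin": 0, "gripper": 0}, {"translation": [3, -1, 0], "spin": 0, "gripper": 0}, {"translation": [3, 0, 0], "spin": 0, "gripper": 0}, {"translation": [3, 0, 0], "spin": 0, "gripper": 0}, {"translation": [0, 0, 0], "spin": 0, "gripper": 0}])

```text
time_s: 7.1
tool_pos: [0.5759, 0.095, 0.0674]
orientation: [-3.14, 0.106, 0.001]
force: [-4.4, -0.4, 8.7]
finger_gap: 0.0004
```

step_arm(deltas=[{"translation": [3, 0, 0], "spin": 0, "gripper": 0}, {"translation": [3, 0, 0], "spin": 0, "gripper": 0}, {"translation": [3, -1, 0], "spin": 0, "gripper": 0}, {"translation": [2, 0, 0], "spin": 0, "gripper": 0}, {"translation": [0, 0, 0], "spin": 0, "gripper": 0}])

```text
time_s: 7.6
tool_pos: [0.587, 0.0939, 0.0674]
orientation: [-3.14, 0.106, 0.0]
force: [-3.3, 0.6, 7.1]
finger_gap: -0.0001
```

step_arm(deltas=[{"translation": [1, 0, 0], "spin": 0, "gripper": 0}, {"translation": [1, 0, 0], "spin": 0, "gripper": 0}, {"translation": [1, 0, 0], "spin": 0, "gripper": 0}, {"translation": [0, 0, 0], "spin": 0, "gripper": 0}])

```text
time_s: 8.0
tool_pos: [0.5897, 0.0939, 0.0673]
orientation: [-3.14, 0.106, 0.001]
force: [-3.3, -0.3, 5.9]
finger_gap: -0.0002
```

```bash
python3 - <<'E'
from h import *
im,d,K,T=shot("scene");cv2.imwrite("pics/s6.png",cv2.resize(im[150:230,280:390,::-1],None,fx=6,fy=6,interpolation=2))
E
```

```text
(no output)
```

View pics/s6.png

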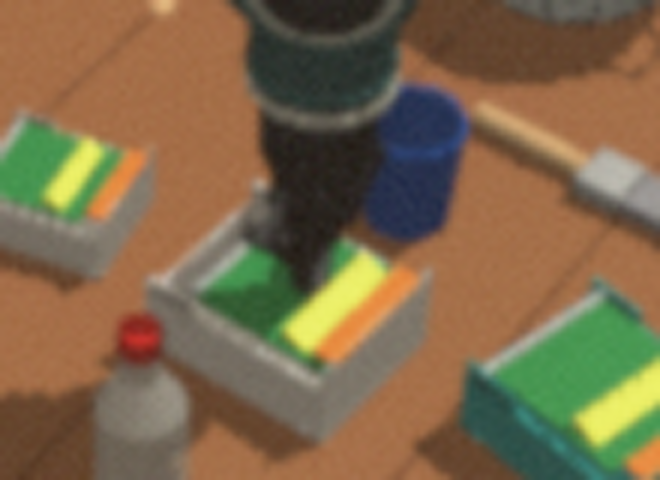

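The lid has moved well along: the gap at the hinge end is open and little green is left before the lip. I'll go on to the end stop.

step_arm(deltas=[{"translation": [1, 0, 0], "spin": 0, "gripper": 0}, {"translation": [1, 0, 0], "spin": 0, "gripper": 0}, {"translation": [1, 0, 0], "spin": 0, "gripper": 0}, {"translation": [0, 0, 0], "spin": 0, "gripper": 0}])

```text
time_s: 8.45
tool_pos: [0.591, 0.0939, 0.0667]
orientation: [3.139, -0.105, -0.007]
force: [-15.3, -0.2, 10.0]
finger_gap: -0.0002
```

The end stop is reached: 15 N, with the tip stalled at x = 0.591. I back off the ridge and lift clear.

step_arm(deltas=[{"translation": [-3, 0, 0], "spin": 0, "gripper": 0}, {"translation": [-4, 0, 3], "spin": 0, "gripper": 0}, {"translation": [-5, 0, 15], "spin": 0, "gripper": 0}, {"translation": [-10, 0, 40], "spin": 0, "gripper": 0}, {"translation": [-30, 0, 40], "spin": 0, "gripper": 0}, {"translation": [-40, 0, 30], "spin": 0, "gripper": 0}, {"translation": [-40, 0, 10], "spin": 0, "gripper": 0}, {"translation": [0, 0, 0], "spin": 0, "gripper": 0}, {"translation": [0, 0, 0], "spin": 0, "gripper": 0}, {"translation": [0, 0, 0], "spin": 0, "gripper": 0}])

```text
time_s: 9.45
tool_pos: [0.4615, 0.0936, 0.2055]
orientation: [-3.14, 0.107, -0.001]
force: [-0.4, -0.4, -0.5]
finger_gap: -0.0002
```

```bash
python3 - <<'E'
from h import *
im,d,K,T=shot("scene");cv2.imwrite("pics/s7.png",cv2.resize(im[140:240,270:400,::-1],None,fx=6,fy=6,interpolation=2))
f=np.load("top0.npz")
for n in("scene","top"):
    im,d,K,T=shot(n);P=cloud(d,K,T);hsv=cv2.cvtColor(im,cv2.COLOR_RGB2HSV);H,S,V=[hsv[...,i].astype(int) for i in range(3)]
    R=(P[...,0]>.48)&(P[...,0]<.66)&(P[...,1]>.03)&(P[...,1]<.16)
    for nm,m in(("green",(H>45)&(H<80)&(S>100)),("yellow",(H>22)&(H<34)&(S>120)&(V>120)),("orange",(H>5)&(H<19)&(S>190)&(V>150))):
        q=P[R&m&(P[...,2]>.045)&(P[...,2]<.12)]
        if len(q): 
            b=(q[:,:2]-[.5714,.0949])@np.array([.9976,-.069]); print(n,nm,len(q),"box x",np.percentile(b,[3,50,97]).round(3),"z",np.percentile(q[:,2],[5,50,95]).round(3))
print(arm.get_obs()["time_s"],arm.get_obs()["force"])
E
```

```text
scene green 250 box x [-0.031 -0.004  0.023] z [0.059 0.064 0.07 ]
scene yellow 113 box x [0.03  0.041 0.055] z [0.064 0.071 0.077]
top green 71 box x [-0.018  0.015  0.052] z [0.058 0.063 0.067]
top yellow 59 box x [0.029 0.042 0.055] z [0.063 0.069 0.074]
top orange 72 box x [0.057 0.064 0.071] z [0.065 0.07  0.075]
9.6 [-0.20736727 -0.15295448  0.12167827]
```

View pics/s7.png

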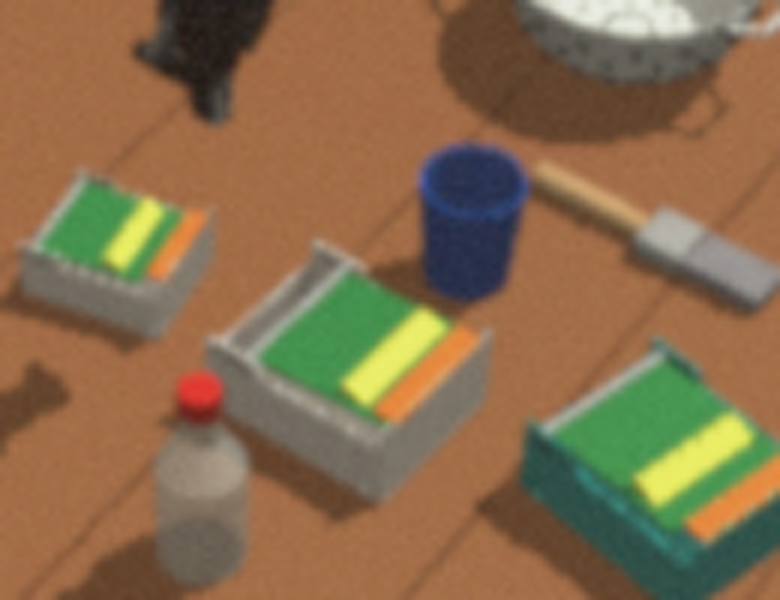

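The lid is shut and stays shut. The ridge's steep side is at box x of about 29 mm, where 28 is expected when fully tucked, and the lid top is at about 62 mm. Cup and cruet are in place.

```bash
python3 -c "
from plant import arm
print(arm.job_done())"
```

```text
the job is handed in; nothing more can be done
None
```

The soap box is shut: I folded its lid down with the closed fingertips on the outer face only. I pressed it shut with about 10 N, then pushed it by the ridge until it hit the end stop at about 15 N. The job was handed in at about 9.6 s, and no verdict was reported.

**Lid after backing off:**
- It stays down by itself. Its top is at about 63 mm, close to level, and its edge is under the orange lip.
- The ridge's steep side is at box x of about 29–30 mm. Fully tucked, it should be at 28 mm.

**Other things:**
- In the last picture the cup, cruet and brush look unmoved and upright. I judged this by eye and did not measure it.
- The colander is only partly in that picture. I did not check the plate again, but the arm passed well above both.
- The soap was last seen in the box and is now hidden under the lid.

No check failed or disagreed. One move call was refused for its format and resent, and nothing moved because of it. I viewed 9 of the 10 pictures allowed.

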